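Shim the rocking electrode stand

TASK

The electrode stand rocks because one of its four feet, at the corner that the grey wedge lies near, has lost its rubber cap and hangs clear of the bench. Without picking anything up, push the wedge along the bench, thin edge first, under that short foot until it is snug and takes the foot's load, but do not jack the corner up or shove the stand along. Then prove that the rocking has stopped: press down firmly with the fingertips on top of the base plate above that foot, let go and leave the wedge in place and the other things where they stand.

Things in the scene. Friction and masses are not known exactly. Their poses are not given: they have to be found in the camera images.
- stand: Electrode stand, loose, 2.2 kg, level at the start: black square base plate 200 x 200 x 8 mm (top 28 mm above the bench) with rod, electrode holder and glass beaker, all one body. Origin: on the bench under the plate's centre. x runs along a plate diagonal from the short-footed corner (x = -141 mm) to the rod's corner; z up. Rod at x = +85 mm, 338 mm high; holder and beaker end at x = -10 mm.
- short_foot (a point): Centre of the underside of the short foot, a bare steel stud 16 mm across, 120 mm from the stand's origin on its -x side, 10 mm clear of the bench. The other three feet stand on the bench 120 mm out on +x, +y and -y. About 4 N down on the unshimmed corner tips the stand until this foot drops to the bench.
- press_spot (a point): Point on top of the base plate right above the short foot, 28 mm above the bench: where to press down.
- wedge: Dark grey painted aluminium wedge (door-stop shape), 0.22 kg, loose on the bench: 130 mm long (x), 44 mm wide (y). Origin: centre of its underside; x points to the thin edge (3 mm thick, at x = +65 mm). The ramp rises evenly over 85 mm to 18.5 mm at x = -20 mm; behind it a flat-topped block, 45 mm long and 20 mm high, ends in an upright back face at x = -65 mm.
- wedge_back (a point): Centre of the upright back face of the wedge (44 x 20 mm), 10 mm above the bench. The wedge's centre of mass is 51 mm ahead of it; pushed sideways near its back, the wedge turns about a point some 30 mm ahead of its origin.
- meter: Bystander: white hand-held meter lying flat, 200 x 95 x 37 mm. Origin: centre of its underside.
- beaker: Bystander: empty glass cup, 64 mm across, 60 mm high. Origin: centre of its underside.
- jar: Bystander: amber jar, 56 mm across, 60 mm high. Origin: centre of its underside.
- wedge_tip (a point): Middle of the wedge's thin edge, on the bench. Starts 20 to 70 mm short of the plate's corner; the wedge is up to 35 mm off the stand's x axis and turned up to 0.35 rad from it, so it may need nudging into line first. It slides with 1 to 2 N; snug when the foot's centre is about 34 mm ahead of the wedge's origin, where the push rises by several newtons.
There are look-alikes about, which are no part of the job. Several things look just like the wedge: the one meant starts nearest to the robot's base.

How it is judged (in metres and radians):
On the way, in this order (a step that is already met when the one before it is completed fails the run):
1. the wedge lies under the short foot and carries it, the stand level (contact force between wedge and stand above 0.6 N and angle between stand's own z axis and vertical below 0.02 rad and x of short_foot in the frame of wedge between 0.01 and 0.055 m and y of short_foot in the frame of wedge between -0.022 and 0.022 m), for 0.1 s.
2. the fingers press down on the plate above that foot, the wedge takes the push and the stand does not rock (contact force between the fingers and stand above 3 N and contact force between wedge and stand above 2.5 N and contact force between the fingers and wedge below 0.2 N and angle between stand's own z axis and vertical below 0.02 rad and horizontal distance between the grasp point and press_spot below 0.05 m and height (world z) of the grasp point above 0.03 m), for 0.1 s.
At the end, for the whole second after the job is handed in: The wedge rests under the short foot (the foot's centre over its width and on the middle of its ramp) and carries at least 0.4 N of the stand; the stand is level within 0.015 rad, within 15 mm of where it stood, and both are at rest (contact force between wedge and stand above 0.4 N and angle between stand's own z axis and vertical below 0.015 rad and x of short_foot in the frame of wedge between 0.01 and 0.055 m and y of short_foot in the frame of wedge between -0.022 and 0.022 m and distance of stand from where it was at the start of the episode below 0.015 m and linear speed of each of stand, wedge below 0.01 m/s); the robot touches nothing.
It fails at once if the wedge is lifted off the bench (height (world z) of wedge above 0.015 m).
It fails at once if the wedge is tipped over (angle between wedge's own z axis and vertical above 0.35 rad).
It fails at once if the stand is lifted, tipped far or shoved along (height (world z) of stand above 0.02 m or angle between stand's own z axis and vertical above 0.2 rad or distance of stand from where it was at the start of the episode above 0.025 m).
It fails at once if a bystander is moved (distance of any of meter, beaker, jar from where it was at the start of the episode above 0.02 m).
It also fails if it takes over 64 s, if anything falls off the work surface, if the arm or the gripper's body presses on something with over 40 N, if the wrist force passes 120 N, or if a joint passes its speed limit or range.

ROBOT

A 7-joint arm with a two-finger parallel gripper is mounted at the origin on the work surface. World frame = base frame: x ahead of the robot, y to its left, z up, the work surface at z = 0. Lengths are in mm, angles in rad, forces in N, time in s.
With the tool pointing down it reaches from about 400 to 875 mm from the base axis. Payload 4.4 kg.
Tool frame: the origin (TCP) lies midway between the tips of the shut fingers; the grasp point (between the pads) lies 19 mm behind it (ctrl.pinch_z is the distance from the TCP to the grasp point, in mm); z points along the fingers, y is the line along which they close (so a half turn about z gives the same grasp; the last joint's range is limited). The gripper opens to 85 mm and grips with 20 to 120 N. Pads are 22 mm wide; open, the fingers measure 114 mm over their backs; the gripper's body (76 mm by 85 mm) begins 54 mm behind the grasp point. The pads swing forward as they close: fully open they stand 13 mm farther back than shut.
Start: joints at [1.239, 0.628, 0.038, 1.517, -0.027, 0.996, -0.02], TCP at [170.77, -627.18, 231.313] pointing down, gripper open.
Joint ranges: [-3.06, 3.06], [-0.37, 2.12], [-1.25, 1.32], [0.18, 2.47], [-1.1, 4.24], [0.23, 1.98], [-2.94, 2.94]. Speed limits (rad/s): [2.57, 2.57, 3.14, 3.14, 3.14, 3.14, 3.14].

INTERFACE

Orientations are given as [roll, pitch, yaw] about the fixed x, y, z axes, in that order (R = Rz(yaw) Ry(pitch) Rx(roll)).
In Python, from cell import read_state, cams, order, ctrl gives the robot as it stands.
- The arm moves only by the tool move_arm, never from a script. Its argument "targets" is text: rows parted by semicolons, each of 7 numbers parted by spaces: the gripper's target within -1 to 1 (fully open at 1, half-way at 0, shut at -1), then the shift along the tool's x, y, z in cm, then the turn, a rotation vector about the tool's x, y, z in degrees. A call has 1 to 5 rows; each row shifts and turns the commanded pose from where the row before left it, along the tool's axes as they then stand; what a row does not reach is not made up. A row lasts 1/12 s, in which the tool goes at most 41.7 mm and 7.16 degrees, less where a joint would pass 70% of its speed; a pose out of reach is approached as far as the arm can. A call with a gripper value outside its range is refused whole. The fingers move at their own pace and stop on an object; the grip force is fixed at half the most. Time passes only in rows, so rows that do not move let the fingers close. It gives the time, the measured TCP pose, the force, the opening and the grip force at its end, in the units of the state.
- read_state(): the state, without advancing time (a new reading comes with each control period).
- cams.get_image(name): name is "scene" or "top" or "wrist"; returns a dict with "color" (384x512x3 uint8, red, green, blue), "fovy" (degrees; the focal length in pixels is half the picture's height over the tangent of half this angle, whatever the lens; pixels are square), "cx", "cy" (the principal point, pixels), "rvec" (rotation vector, rad) and "tvec" (3), from world to camera coordinates, as OpenCV has them. Camera axes: x right, y down, z forward; pixel columns grow to the right and rows downward; lengths in mm; the calibration is good to about 2 mm. A picture is of the moment at which its call begins. There is no depth.
- order.finish_job(): hands the job in; it is judged then, once.
The state is a dict: "clock": time; "qpos": joint angles; "qd": joint speeds; "tau": joint torques, N m; "eef_pos": TCP position; "tool_rot": TCP orientation; "force": force on the tool from outside, world axes, zero at the start; "torque": the same for the moment, N m; "width": finger opening in mm; "gripper_force": force on a finger pad.
Only numpy, scipy, OpenCV 4.12 (cv2) and the standard library are available. Lean on these libraries where they do the work, as an engineer would, in place of code of your own. Each camera call takes 0.05 s, during which the arm holds its last target. There are 200 camera calls.

## Working session

There is one attempt and no reset: what is moved stays moved. The work goes in short steps, Python scripts to look and compute and a tool call to move; the robot and the scene stay as the last step left them, time stands still between calls to the robot, and variables do not carry over. Pictures are saved under pics/ and viewed, at most 10 in all, crops included, and the job is handed in when it is done.

Besides the shell and the picture viewer there is one more tool, called after "Call:" as name(argument=value, ...), one argument or row to a line, values as JSON. move_arm: Moves the arm, as the interface text tells. Its arguments: {"type":"object","properties":{"targets":{"type":"string"}},"required":["targets"]}

```bash
mkdir -p pics
cat > h.py <<'E'
import numpy as np, cv2
from cell import read_state, cams, order, ctrl
def K(d):
    f=d["color"].shape[0]/2/np.tan(np.radians(d["fovy"])/2)
    return np.array([[f,0,d["cx"]],[0,f,d["cy"]],[0,0,1.]])
def ray(d,px,z):
    R=cv2.Rodrigues(np.array(d["rvec"],float))[0];t=np.array(d["tvec"],float).ravel()
    c=-R.T@t; p=np.atleast_2d(np.array(px,float))
    v=(R.T@np.linalg.inv(K(d))@np.c_[p,np.ones(len(p))].T).T
    return c+v*((z-c[2])/v[:,2])[:,None]
def proj(d,P):
    return cv2.projectPoints(np.array(P,float).reshape(-1,3),np.array(d["rvec"],float),np.array(d["tvec"],float),K(d),None)[0].reshape(-1,2)
def save(d,n): cv2.imwrite("pics/"+n,d["color"][:,:,::-1])
E
python3 - <<'E'
from h import *
import pickle
D={n:cams.get_image(n) for n in("scene","top")}
pickle.dump(D,open("d0.pkl","wb"))
for n in D: save(D[n],n+"0.png"); print(n,D[n]["fovy"],D[n]["tvec"], ray(D[n],[[0,0],[511,0],[511,383],[0,383]],0).round())
print(read_state())
E
```

```text
scene 51.01709049735127 [ 272.86362316 -283.09037338 1719.12831446] [[ -867. -2991.     0.]
 [-2642.   837.     0.]
 [  896.   717.     0.]
 [ 1349.  -256.     0.]]
top 43.60969279671744 [ -48.79214874  578.40987408 1271.60938757] [[1155.  763.    0.]
 [1175. -741.    0.]
 [  99. -699.    0.]
 [  63.  665.    0.]]
{'clock': 0.1, 'qpos': array([ 1.2391722 ,  0.62925878,  0.03845183,  1.51823261, -0.02699066,
        0.99631197, -0.01999009]), 'qd': array([-0.001339  , -0.00090053,  0.00095444, -0.0008819 ,  0.00078412,
        0.0006542 ,  0.00034287]), 'tau': array([ 2.80964952e-03, -5.64526570e+01,  1.22988459e+00, -1.93973082e+01,
        1.10749502e-02,  5.44115741e-03, -2.48137707e-05]), 'eef_pos': array([ 170.63834534, -626.63706714,  230.48916292]), 'tool_rot': array([-3.13990035e+00,  2.85922733e-05,  2.65834232e-01]), 'force': array([-0.48717935, -0.18971714, -0.24234081]), 'torque': array([0.01861772, 0.00691352, 0.03411489]), 'gripper_force': 0.0, 'width': 85.36952308976164}
```

View pics/top0.png

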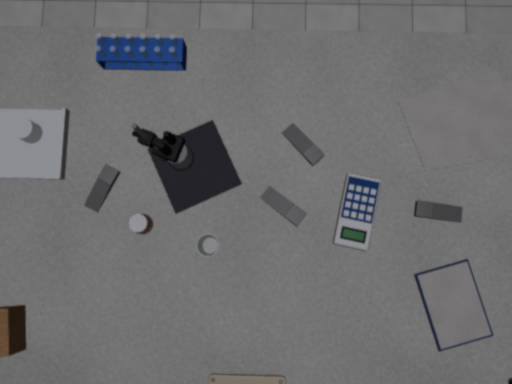

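View pics/scene0.png

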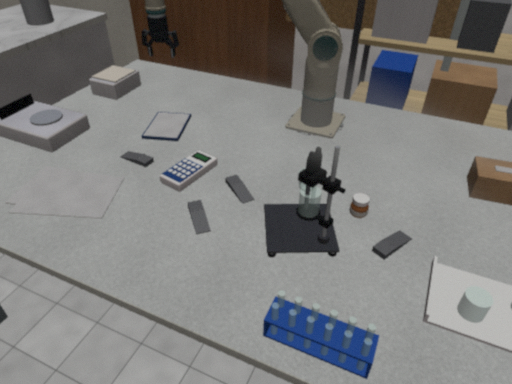

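Top view: wedge look-alikes are at (284,206), (303,144), (102,188) and (439,211). The robot base is below the bottom edge near x=245, so (284,206) is nearest. It also lies by the plate corner (240,183), which is opposite the rod at (150,150). I'll check it in a close crop and measure.

Run:
```python
from h import *
import pickle
D=pickle.load(open("d0.pkl","rb"));d=D["top"];im=d["color"]
c=im[110:250,140:340]; cv2.imwrite("pics/crop1.png",cv2.resize(cv2.convertScaleAbs(c[:,:,::-1],alpha=1.6),None,fx=4,fy=4,interpolation=cv2.INTER_CUBIC))
for n,p in dict(B=(284,206),A=(303,144),C=(102,188),D=(439,211)).items():
    q=ray(d,p,10)[0]; print(n,q.round(),np.hypot(*q[:2]).round())
g=cv2.cvtColor(im,cv2.COLOR_RGB2GRAY)
print(g[200:214:3,262:310:3])
m=((g<45)).astype(np.uint8); 
cs,_=cv2.findContours(m,0,2)
for k in cs:
    if cv2.contourArea(k)>150: print(cv2.contourArea(k),cv2.minAreaRect(k),cv2.approxPolyDP(k,5,True).reshape(-1,2).tolist())
```

```text
B [556. -90.  10.] 564.0
A [ 732. -140.   10.] 746.0
C [596. 419.  10.] 729.0
D [ 551. -516.   10.] 755.0
[[104  85  84  85  85  84  85  84  86 101 115 118 117 117 117 119]
 [113 104  84  84  85  85  85  86  86  86  90 115 116 118 115 116]
 [113 113 113  86  85  85  86  86  87  86  87  94 104 117 117 114]
 [114 113 115 112  94  84  86  87  86  84  93  93  91  96 115 114]
 [116 115 113 114 115  99  85  87  82  94  93  93  92  90  92 112]]
670.0 ((16.496227264404297, 329.4132080078125), (46.73845291137695, 17.027393341064453), 87.51044464111328) [[24, 306], [7, 307], [9, 353], [24, 348]]
5081.0 ((185.59588623046875, 156.41094970703125), (93.76774597167969, 77.21562957763672), 65.55604553222656) [[212, 122], [178, 136], [165, 132], [161, 140], [137, 127], [133, 132], [150, 147], [176, 211], [239, 183]]
```

View pics/crop1.png

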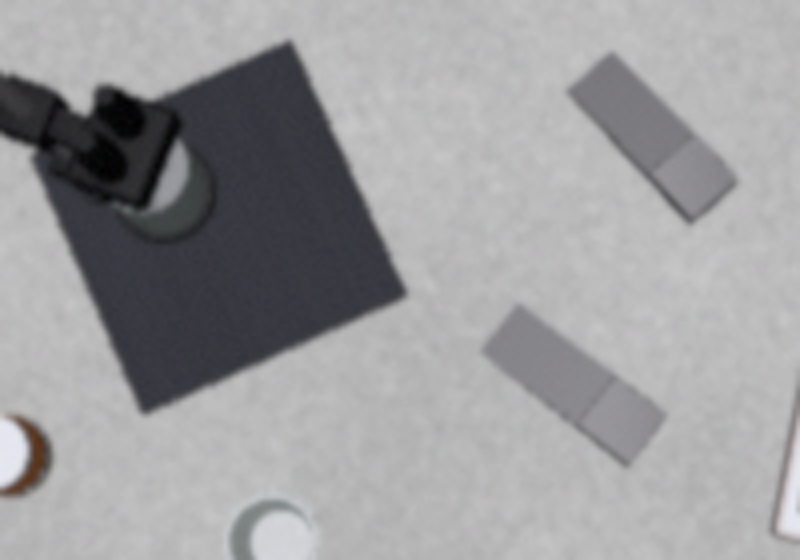

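The crop shows wedge B: thin edge at crop (500,328), step at (597,400) and block back at (647,441). The plate's short corner is at crop (405,293). Now the positions.

```bash
cat >> h.py <<'E'
def report(tip,back,O,u):
    v=np.array([-u[1],u[0]]); T=np.array(tip)[:2];B=np.array(back)[:2]; w=T-B; L=np.linalg.norm(w); w/=L
    C=(T+B)/2; F=O-120*u; o=np.array([-w[1],w[0]])
    print("len",L.round(1),"origin",C.round(1),"yaw",np.arctan2(w[1],w[0]).round(3),"rel",np.arctan2(u[0]*-0+np.cross(u,w),u@w).round(3))
    print("in stand frame: tip",((T-O)@u).round(1),((T-O)@v).round(1)," back",((B-O)@u).round(1),((B-O)@v).round(1)," foot in wedge",((F-C)@w).round(1),((F-C)@o).round(1))
E
python3 - <<'E'
from h import *
import pickle
D=pickle.load(open("d0.pkl","rb"));d=D["top"]
f=lambda p:(np.array(p,float)-1.5)/4+[140,110]
cor=ray(d,f([[292,41],[405,293],[144,412],[35,160]]),28)[:,:2]
print(cor.round(),np.linalg.norm(np.diff(cor,axis=0),axis=1).round())
O=cor.mean(0) 
O=(cor[0]+cor[2])/2
u=cor[3]-cor[1];a=cor[0]-cor[2]; u=u/np.linalg.norm(u); a/=np.linalg.norm(a); 
v=np.array([a[1],-a[0]]);v*=np.sign(v@u); u=(u+v);u/=np.linalg.norm(u)
print("O",O,(cor[1]+cor[3])/2,"yaw",np.arctan2(u[1],u[0]))
tip=ray(d,f([[518,305],[483,350]]),3).mean(0); back=ray(d,f([[666,415],[628,467]]),20).mean(0)
print(tip,back); report(tip,back,O,u)
for n,p in dict(beaker=(210,246),jar=(139,224)).items(): print(n,ray(d,p,60)[0].round())
print(ray(d,[[350,175],[379,180],[366,249],[335,243]],37).round())
E
```

```text
[[792. 114.]
 [616.  30.]
 [530. 206.]
 [704. 290.]] [195. 196. 193.]
O [661.21264509 159.89729273] [660.02129315 159.79594138] yaw 1.2384477374861818
[596.65374552 -35.91655186   3.        ] [ 518.25342273 -138.1048831    20.        ]
len 128.8 origin [557.5 -87. ] yaw 0.916 rel -0.322
in stand frame: tip -206.2 -2.9  back -328.3 37.9  foot in wedge 145.2 30.0
beaker [441. 104.  60.]
jar [495. 296.  60.]
[[ 642. -268.   37.]
 [ 630. -346.   37.]
 [ 443. -311.   37.]
 [ 457. -228.   37.]]
```

Wedge B is turned -0.32 rad from the stand's axis, with its tip centred. Plan:
1. Push the wedge's back sideways with a closed finger's outer face to turn it about 0.25 rad.
2. Push from behind with both fingers slightly open.

First the approach, up high.

Call:
move_arm(
  targets="-1 2.68 -2.65 0 0 0 0;-1 2.68 -2.65 0 0 0 0;-1 2.68 -2.65 0 0 0 0;-1 2.68 -2.65 0 0 0 0;-1 2.68 -2.65 0 0 0 0",
)

```text
clock: 0.52
eef_pos: [265.7, -462.2, 230.9]
tool_rot: [-3.141, 0.0, 0.265]
force: [1.3, -0.2, 0.0]
width: 25.7
gripper_force: 0.0
```

Call:
move_arm(
  targets="-1 2.68 -2.65 0 0 0 0;-1 2.68 -2.65 0 0 0 0;-1 2.68 -2.65 0 0 0 0;-1 2.68 -2.65 0 0 0 0;-1 2.68 -2.65 0 0 0 0",
)

```text
clock: 0.93
eef_pos: [360.1, -299.3, 231.2]
tool_rot: [-3.141, 0.0, 0.266]
force: [1.3, 0.1, 0.2]
width: -0.1
gripper_force: 0.0
```

Call:
move_arm(
  targets="-1 2.68 -2.65 0 0 0 0;-1 2.68 -2.65 0 0 0 0;-1 2.68 -2.65 0 0 0 0;-1 2.68 -2.65 0 0 0 0;-1 2.68 -2.65 0 0 0 0",
)

```text
clock: 1.35
eef_pos: [454.6, -136.3, 231.3]
tool_rot: [-3.142, 0.0, 0.266]
force: [-0.3, -0.2, -0.1]
width: -0.3
gripper_force: 0.0
```

Call:
move_arm(
  targets="-1 2.68 -2.65 0 0 0 0;-1 0 0 0 0 0 -6.5;-1 0 0 0 0 0 -6.5;-1 0 0 0 0 0 -6.5;-1 0 0 0 0 0 -6.5",
)

```text
clock: 1.77
eef_pos: [473.0, -104.9, 231.0]
tool_rot: [-3.141, 0.001, 0.726]
force: [-1.3, 0.3, 0.3]
width: -0.3
gripper_force: 0.0
```

Call:
move_arm(
  targets="-1 0 0 1 0 0 -6.5;-1 0 0 2 0 0 -6.5;-1 0 0 2 0 0 -6.5;-1 0 0 2 0 0 -6.3;-1 0 0 0 0 0 0",
)

```text
clock: 2.18
eef_pos: [470.4, -105.2, 158.3]
tool_rot: [-3.135, 0.001, 1.173]
force: [-1.4, -0.3, -0.1]
width: 0.3
gripper_force: 0.0
```

Call:
move_arm(
  targets="-1 0 0.2 3.5 0 0 0;-1 0 0 3.5 0 0 0;-1 0 0 3.5 0 0 0;-1 0 0 3.0 0 0 0;-1 0 0 1 0 0 0",
)

```text
clock: 2.6
eef_pos: [473.3, -106.1, 13.6]
tool_rot: [-3.137, 0.002, 1.167]
force: [-0.3, -0.2, 0.1]
width: 0.1
gripper_force: 0.0
```

Run:
```python
from h import *
d=cams.get_image("top"); w=cams.get_image("wrist"); s=read_state(); print(s["eef_pos"],s["tool_rot"],s["force"])
c=d["color"][110:270,140:340]; a=cv2.convertScaleAbs(cv2.resize(c,None,fx=2,fy=2,interpolation=2),alpha=1.5)
b=cv2.resize(w["color"],(400,300)); o=np.zeros((320,800,3),np.uint8);o[:,:400]=a;o[:300,400:]=b
cv2.imwrite("pics/v3.png",o[:,:,::-1])
```

```text
[ 474.17112668 -106.05612384   15.39981998] [-3.13868734e+00  1.32835514e-03  1.16851945e+00] [ 0.69274714 -0.95806353  0.43852605]
```

View pics/v3.png

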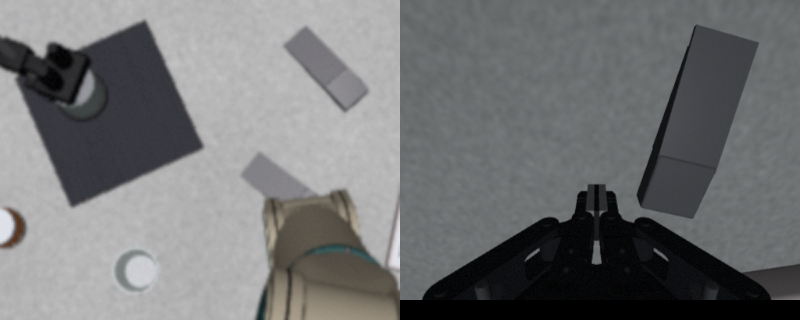

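The wrist view (right) shows the wedge to the right of the shut fingertips at (597,190), with its block end at (675,190) and thin edge at the top (725,33). Lower to about 7 mm and push sideways.

Call:
move_arm(
  targets="-1 0 0.4 0.8 0 0 0;-1 0 0.8 0 0 0 0;-1 0 0.7 0 0 0 0;-1 0 0.5 0 0 0 0;-1 0 0.5 0 0 0 0",
)

```text
clock: 3.12
eef_pos: [502.2, -118.4, 9.3]
tool_rot: [3.141, 0.001, 1.169]
force: [-3.9, 0.1, 3.6]
width: -0.4
gripper_force: 2.2
```

Call:
move_arm(
  targets="-1 0 0.4 0 0 0 0;-1 0 0.3 0 0 0 0;-1 0 0 0 0 0 0",
)

```text
clock: 3.37
eef_pos: [507.4, -121.0, 9.0]
tool_rot: [-3.14, 0.001, 1.169]
force: [-2.5, -1.3, 2.6]
width: 0.2
gripper_force: 1.4
```

```bash
cat >> h.py <<'E'
O=np.array([661.2,159.9]);u=np.array([np.cos(1.2384),np.sin(1.2384)])
def wedge(name,n,lo=0.75,roi=None):
    w=cams.get_image(name); s=read_state(); print(s["clock"],s["eef_pos"].round(1),s["tool_rot"].round(3),s["force"].round(1))
    cv2.imwrite("pics/"+n,cv2.resize(w["color"][:,:,::-1],(800,600),interpolation=2)); np.save("pics/last.npy",w,allow_pickle=True); return w
E
python3 -c "
from h import *
wedge('wrist','w4.png')"
```

```text
3.4167 [ 507.7 -120.9    8.9] [-3.141e+00  1.000e-03  1.169e+00] [-3.1 -0.5  2. ]
```

View pics/w4.png

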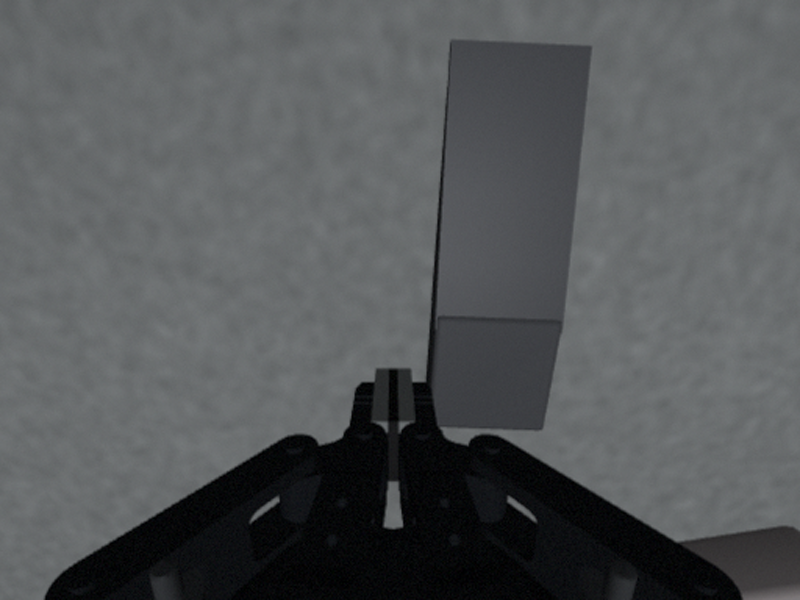

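The wedge now runs nearly straight ahead of the tool: tip corners at (451,40) and (592,46), block rear corners at (432,426) and (543,430). The finger touches its left side.

```bash
cat >> h.py <<'E'
def pt(w,a,b,fac=1.5625):
    f=lambda p:(np.array(p,float)+.5)/fac-.5
    t=ray(w,f(a),3);k=ray(w,f(b),20); print("widths",np.linalg.norm(t[1]-t[0]).round(1),np.linalg.norm(k[1]-k[0]).round(1))
    t=t.mean(0);k=k.mean(0);print("tip",t.round(1),"back",k.round(1));report(t,k,O,u); return t,k
E
python3 -c "
from h import *
w=np.load('pics/last.npy',allow_pickle=True).item()
pt(w,[[451,40],[592,46]],[[432,426],[543,430]])"
```

```text
widths 43.9 41.5
tip [590.1 -28.6   3. ] back [ 535.7 -145.2   20. ]
len 128.7 origin [562.9 -86.9] yaw 1.134 rel -0.105
in stand frame: tip -201.4 5.7  back -329.3 19.1  foot in wedge 145.9 2.9
```

Call:
move_arm(
  targets="-1 0 -1.2 0 0 0 0;-1 -2 0 0 0 0 0;-1 -1.7 0 0 0 0 0;-0.65 0 2.4 0 0 0 0;-0.65 0 2.3 0 0 0 0",
)

```text
clock: 3.83
eef_pos: [525.9, -169.4, 8.6]
tool_rot: [3.142, 0.0, 1.168]
force: [1.5, 1.0, -0.6]
width: 15.2
gripper_force: 0.0
```

Call:
move_arm(
  targets="-0.65 0 0 0 0 0 0;-0.65 0 0 0 0 0 0",
)

```text
clock: 4.0
eef_pos: [528.1, -168.7, 8.7]
tool_rot: [3.138, -0.001, 1.169]
force: [-0.1, 1.2, -0.2]
width: 14.9
gripper_force: 0.0
```

```bash
python3 -c "
from h import *
wedge('wrist','w5.png')"
```

```text
4.05 [ 526.4 -168.     8.4] [ 3.141e+00 -1.000e-03  1.170e+00] [0.1 0.7 0.9]
```

View pics/w5.png

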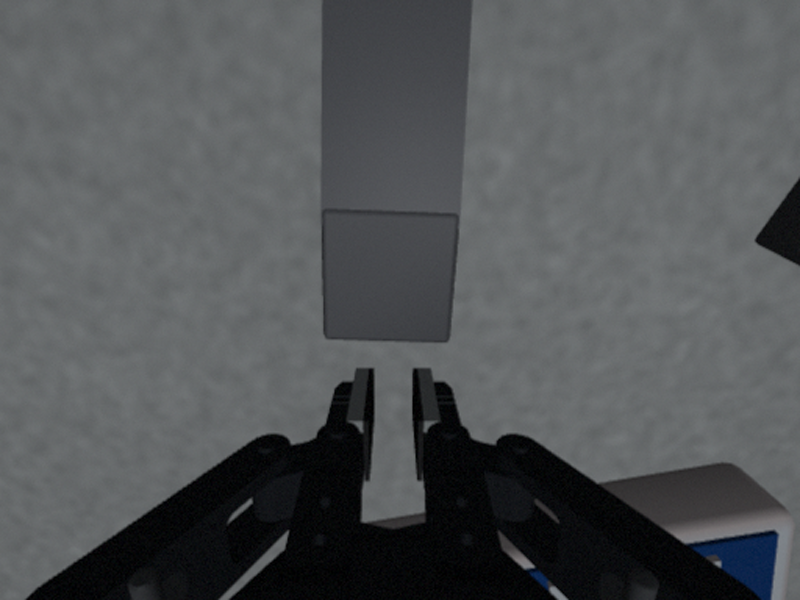

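The fingers are centred behind the block: rear edge at y≈340, centre x≈387 against the fingers' 394. Now push.

Call:
move_arm(
  targets="-0.65 0.8 0 0 0 0 0;-0.65 0.8 0 0 0 0 0;-0.65 0.8 0 0 0 0 0;-0.65 0.9 0 0 0 0 0;-0.65 0.9 0 0 0 0 0",
)

```text
clock: 4.47
eef_pos: [542.3, -128.0, 8.3]
tool_rot: [-3.141, 0.0, 1.171]
force: [-0.6, -0.3, -0.6]
width: 14.9
gripper_force: 0.6
```

Call:
move_arm(
  targets="-0.65 0.9 0 0 0 0 0;-0.65 0.9 0 0 0 0 0;-0.65 0.8 0 0 0 0 0;-0.65 0.6 0 0 0 0 0;-0.65 0.4 0 0 0 0 0",
)

```text
clock: 4.88
eef_pos: [556.8, -95.0, 8.3]
tool_rot: [3.141, -0.0, 1.171]
force: [-0.2, -0.9, 0.3]
width: 14.6
gripper_force: 0.8
```

Call:
move_arm(
  targets="-0.65 0.4 0 0 0 0 0;-0.65 0 0 0 0 0 0",
)

```text
clock: 5.05
eef_pos: [558.4, -91.6, 8.4]
tool_rot: [3.141, -0.001, 1.171]
force: [0.3, 0.3, 0.1]
width: 14.9
gripper_force: 0.0
```

```bash
python3 -c "
from h import *
wedge('wrist','w6.png')"
```

```text
5.1 [558.3 -92.    8.4] [ 3.141e+00 -1.000e-03  1.170e+00] [-0.4 -0.3  0.3]
```

View pics/w6.png

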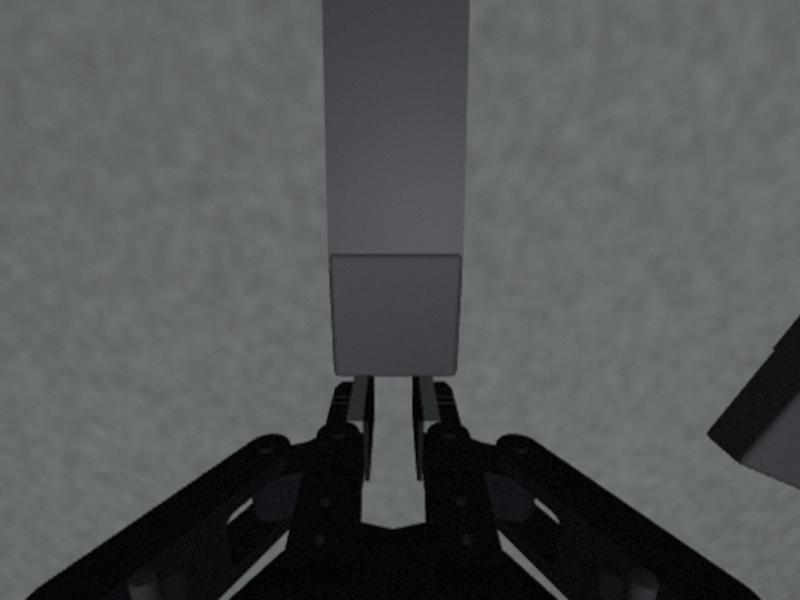

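The wedge now sits square against both fingers: rear top corners at (335,375) and (457,375), step corners at (331,254) and (462,254).

```bash
python3 -c "
from h import *
w=np.load('pics/last.npy',allow_pickle=True).item()
f=lambda p:(np.array(p,float)+.5)/1.5625-.5
b=ray(w,f([[335,375],[457,375]]),20);s=ray(w,f([[331,254],[462,254]]),20);bm=b.mean(0);sm=s.mean(0)
print(b,s); y=1.170;W=np.array([np.cos(y),np.sin(y)]);r=read_state()['eef_pos'][:2]
print('back-tcp',(bm[:2]-r)@W,(bm[:2]-r)@[-W[1],W[0]], 'yaw',np.arctan2(*(sm-bm)[[1,0]]),np.linalg.norm(sm-bm))
F=O-120*u;print('foot in wedge',(F-bm[:2])@W-65,(F-bm[:2])@[-W[1],W[0]])
"
```

```text
[[544.03084802 -73.37153581  20.        ]
 [583.80034524 -90.12851569  20.        ]] [[561.52000662 -33.63436151  20.        ]
 [600.13507861 -49.91009842  20.        ]]
back-tcp 11.59504886601692 -1.158342409481911 yaw 1.1705925198638518 43.40781119653336
foot in wedge 75.73568365660049 -3.496109220768818
```

Call:
move_arm(
  targets="-0.65 0.6 0.03 0 0 0 0;-0.65 0.7 0.03 0 0 0 0;-0.65 0.7 0.03 0 0 0 0;-0.65 0.6 0.03 0 0 0 0;-0.65 0.4 0 0 0 0 0",
)

```text
clock: 5.52
eef_pos: [571.4, -63.9, 8.3]
tool_rot: [3.141, -0.001, 1.171]
force: [-0.4, -1.4, -1.0]
width: 14.8
gripper_force: 0.8
```

Call:
move_arm(
  targets="-0.65 0.3 0 0 0 0 0;-0.65 0.2 0 0 0 0 0;-0.65 0 0 0 0 0 0",
)

```text
clock: 5.77
eef_pos: [573.0, -60.0, 8.3]
tool_rot: [3.141, -0.001, 1.171]
force: [-0.9, -0.7, -0.6]
width: 15.2
gripper_force: 0.0
```

Call:
move_arm(
  targets="-0.65 0.2 0 0 0 0 0;-0.65 0.1 0 0 0 0 0",
)

```text
clock: 5.93
eef_pos: [573.7, -58.3, 8.3]
tool_rot: [-3.142, 0.0, 1.169]
force: [-0.4, -1.4, 0.5]
width: 15.1
gripper_force: 0.9
```

Call:
move_arm(
  targets="-0.65 0.15 0 0 0 0 0;-0.65 0.05 0 0 0 0 0",
)

```text
clock: 6.1
eef_pos: [574.7, -56.2, 8.3]
tool_rot: [3.142, 0.0, 1.17]
force: [-0.1, -1.4, -0.4]
width: 15.3
gripper_force: 0.9
```

Call:
move_arm(
  targets="-0.65 0.15 0 0 0 0 0;-0.65 0.05 0 0 0 0 0",
)

```text
clock: 6.27
eef_pos: [575.5, -54.2, 8.3]
tool_rot: [3.141, -0.0, 1.17]
force: [-1.3, -2.4, 0.9]
width: 15.0
gripper_force: 0.9
```

Call:
move_arm(
  targets="-0.65 0.1 0 0 0 0 0;-0.65 0.05 0 0 0 0 0",
)

```text
clock: 6.43
eef_pos: [575.9, -53.2, 8.3]
tool_rot: [-3.141, 0.001, 1.17]
force: [-2.1, -3.3, 1.2]
width: 14.7
gripper_force: 1.6
```

Call:
move_arm(
  targets="-0.65 0.1 0 0 0 0 0;-0.65 0.05 0 0 0 0 0",
)

```text
clock: 6.6
eef_pos: [576.1, -52.6, 8.3]
tool_rot: [-3.141, 0.002, 1.169]
force: [-2.2, -5.6, 3.5]
width: 15.1
gripper_force: 2.8
```

The push has risen to about 6 N, so the wedge is snug. One small nudge more, then back off, lift and look.

Call:
move_arm(
  targets="-0.65 0.06 0 0 0 0 0;-0.65 0 0 0 0 0 0;-0.65 0 0 0 0 0 0",
)

```text
clock: 6.85
eef_pos: [576.2, -52.4, 8.3]
tool_rot: [-3.141, 0.002, 1.169]
force: [-1.9, -4.5, 2.0]
width: 15.1
gripper_force: 2.7
```

Call:
move_arm(
  targets="-0.65 -0.3 0 0 0 0 0;-0.65 -2 0 0 0 0 0;-0.65 0 0 -2 0 0 0;-1 0 0 -4 0 0 0;-1 0 0 -2 0 0 0",
)

```text
clock: 7.27
eef_pos: [569.5, -71.0, 90.9]
tool_rot: [3.139, -0.003, 1.17]
force: [0.8, -0.8, 0.1]
width: 0.2
gripper_force: 0.0
```

```bash
python3 -c "
from h import *
wedge('wrist','w7.png')"
```

```text
7.3167 [571.9 -71.   94. ] [ 3.133 -0.005  1.171] [ 0.5 -0.5  2.8]
```

View pics/w7.png

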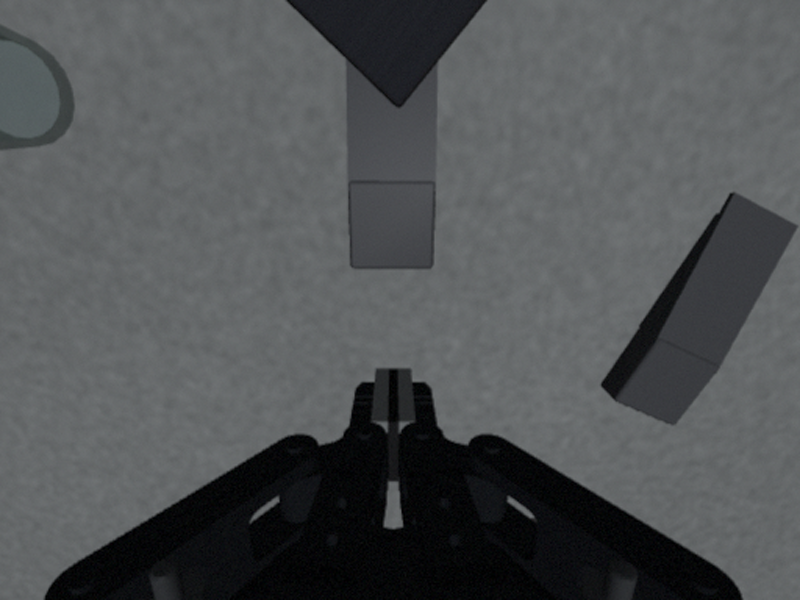

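The wedge is under the plate's corner at (400,106), which is nearly centred on it. Block rear corners are at (352,267) and (432,267). Next, the press spot.

```bash
python3 -c "
from h import *
w=np.load('pics/last.npy',allow_pickle=True).item()
f=lambda p:(np.array(p,float)+.5)/1.5625-.5
c=ray(w,f([[400,106]]),28)[0,:2]; b=ray(w,f([[352,267],[432,267]]),20)[:,:2].mean(0)
F=c+21.4*u; F0=O-120*u; y=1.170;W=np.array([np.cos(y),np.sin(y)]);N=np.array([W[1],-W[0]])
print('corner',c,'was',O-141.4*u,'F',F,F0,'foot in wedge',(F-b)@W-65,(F-b)@-N)
s=read_state();p=s['eef_pos'];print(p,s['tool_rot'],'move tx',(F-p[:2])@W,'ty',(F-p[:2])@N)
"
```

```text
corner [614.22404831  25.87983997] was [615.05989009  26.23979554] F [621.20706353  46.10847063] [622.04290531  46.4684262 ] foot in wedge 32.51489761008206 -2.05588778432918
[571.94958413 -71.02895819  94.04382044] [ 3.13281646 -0.00492884  1.17061717] move tx 127.07224615915383 ty -0.347511552314495
```

Call:
move_arm(
  targets="-1 3.2 0 0 0 0 0;-1 3.2 0 0 0 0 0;-1 3.2 0 0 0 0 0;-1 3.0 0 0 0 0 0;-1 0 0 2.5 0 0 0",
)

```text
clock: 7.73
eef_pos: [623.8, 55.6, 67.6]
tool_rot: [3.132, -0.015, 1.179]
force: [1.7, 1.1, 0.9]
width: -0.2
gripper_force: 0.0
```

Call:
move_arm(
  targets="-1 0 0 2 0 0 0;-1 0 0 1 0 0 0;-1 0 0 0.4 0 0 0;-1 0 0 0 0 0 0",
)

```text
clock: 8.07
eef_pos: [616.4, 44.6, 28.9]
tool_rot: [-3.14, -0.0, 1.17]
force: [0.4, 0.2, 0.9]
width: -0.0
gripper_force: 0.0
```

Call:
move_arm(
  targets="-1 0 0 0.15 0 0 0;-1 0 0 0.1 0 0 0;-1 0 0 0 0 0 0",
)

```text
clock: 8.32
eef_pos: [617.8, 44.0, 28.1]
tool_rot: [3.14, -0.001, 1.169]
force: [-0.7, -0.1, 4.3]
width: -0.3
gripper_force: 2.1
```

Call:
move_arm(
  targets="-1 0 0 0.15 0 0 0;-1 0 0 0.05 0 0 0;-1 0 0 0 0 0 0",
)

```text
clock: 8.57
eef_pos: [617.8, 43.9, 27.8]
tool_rot: [3.14, -0.001, 1.169]
force: [-3.9, -0.1, 17.3]
width: -0.2
gripper_force: 8.6
```

It takes 17 N at z = 27.8 mm with no sinking. Hold briefly, lift straight off, and look.

Call:
move_arm(
  targets="-1 0 0 0 0 0 0;-1 0 0 0 0 0 0;-1 0 0 -0.3 0 0 0;-1 0 0 -0.5 0 0 0;-1 0 0 -3 0 0 0",
)

```text
clock: 8.98
eef_pos: [613.9, 43.1, 59.7]
tool_rot: [-3.135, 0.004, 1.17]
force: [0.1, 0.1, -0.6]
width: -0.1
gripper_force: 0.0
```

Call:
move_arm(
  targets="-1 -2 0 -3 0 0 0;-1 -4 0 -1 0 0 0;-1 -4 0 0 0 0 0;-1 -3 0 0 0 0 0;-1 0 0 0 0 0 0",
)

```text
clock: 9.4
eef_pos: [562.9, -85.3, 103.2]
tool_rot: [-3.141, 0.007, 1.159]
force: [-0.7, -0.0, 0.1]
width: 0.3
gripper_force: 0.0
```

Call:
move_arm(
  targets="-1 0 0 0 0 0 0;-1 0 0 0 0 0 0;-1 0 0 0 0 0 0",
)

```text
clock: 9.65
eef_pos: [567.1, -74.1, 103.0]
tool_rot: [3.141, -0.002, 1.172]
force: [-0.2, 0.2, 0.2]
width: -0.1
gripper_force: 0.0
```

```bash
python3 -c "
from h import *
wedge('wrist','w8.png')"
```

```text
9.7 [567.  -73.9 102.9] [ 3.141e+00 -1.000e-03  1.172e+00] [ 0.8 -0.3 -0.5]
```

View pics/w8.png

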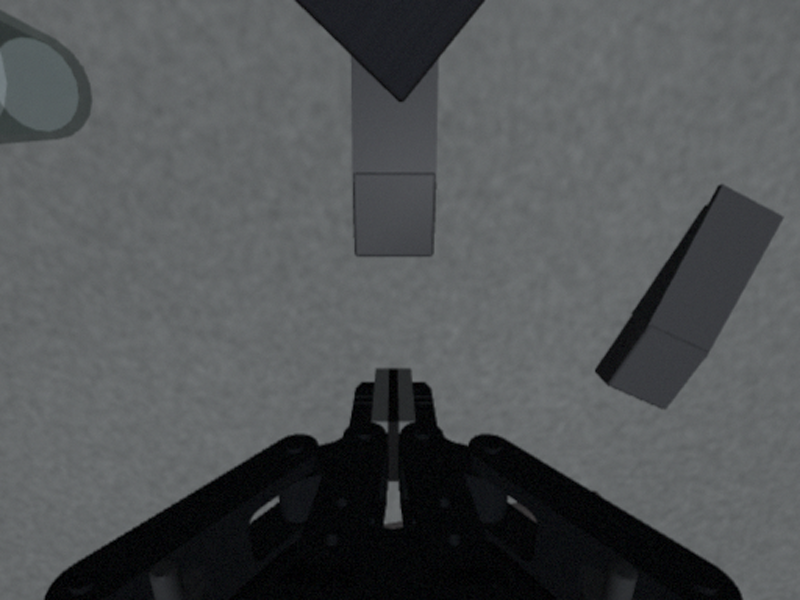

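The picture shows wedge and plate corner unchanged (corner (401,100), block rear y=255), and the arm is clear. Handing in.

```bash
python3 -c "
from h import *
print(order.finish_job())"
```

```text
the job is handed in; nothing more can be done
None
```

The wedge is pushed snug under the short foot (about 6 N at the end), a 17 N press above that foot did not rock the stand, and I let go and handed the job in; no verdict came back, and I could not measure the load left on the wedge.

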